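Hold the wooden spring peg open over the price card

ROBOT

A 6-joint arm with a two-finger parallel gripper is mounted at the origin on the work surface. World frame = base frame: x ahead of the robot, y to its left, z up, the work surface at z = 0. Lengths are in m, angles in rad, forces in N, time in s.
With the tool pointing down it reaches from about 0.3 to 0.85 m from the base axis. Payload 5.4 kg.
Tool frame: the origin (TCP) lies midway between the tips of the shut fingers; the grasp point (between the pads) lies 19 mm behind it; z points along the fingers, y is the direction in which the jaws open and shut (so a half turn about z gives the same grasp; the last joint's range is limited). The gripper opens to 85 mm and grips with 20 to 120 N. Pads are 22 mm wide; open, the fingers measure 114 mm over their backs; the gripper's body (76 mm by 85 mm) begins 54 mm behind the grasp point. The pads swing forward as they close: fully open they stand 13 mm farther back than shut.
Start: joints at [1.032, 0.158, 1.597, -0, 1.386, -0.21], TCP at [0.186, 0.544, 0.198] pointing down, gripper open.
Joint ranges: [-2.91, 2.91], [-0.94, 2.29], [0.18, 2.7], [-1.29, 4.43], [0.17, 2.64], [-3, 3]. Speed limits (rad/s): [2.57, 2.57, 3.14, 3.14, 3.14, 3.14].

INTERFACE

Orientations are given as a 3x3 rotation matrix whose columns are the frame's x, y, z axes.
In Python, from bench import arm, imaging gives the robot as it stands.
- The arm moves only by the tool jog_arm, never from a script. Its arguments are lists of equal length, an entry for each row: "fingers": the finger opening in cm, from 0 to 8.54; "translation": the shift along the tool's x, y, z in cm, a list of three; "rot": the turn, a rotation vector about the tool's x, y, z in degrees, a list of three. A call has exactly 8 rows; each row shifts and turns the pose as measured when the row begins, along the tool's axes as they then stand; what a row does not reach is not made up. A row lasts 1/12 s, in which the tool goes at most 41.7 mm and 7.16 degrees, less where a joint would pass 70% of its speed; a pose out of reach is approached as far as the arm can. A call is refused whole if a number of a shift passes 4.17 or a number of a turn 7.16, either way. A call with a gripper value outside its range is refused whole. The fingers move at their own pace and stop on an object; "grip_force" is the grip in N (left out, the last holds). Time passes only in rows, so rows that do not move let the fingers close, or fill a call up. It gives the time, the measured TCP pose, the force and the opening at its end, in the units of the state.
- arm.state(): the state, without advancing time (a new reading comes with each control period).
- imaging.read_camera(name): name is "scene" or "side" or "wrist"; returns the picture (420x560x3 uint8, red, green, blue); there is no depth.
- imaging.camera_info(name): a dict with "mtx" (3x3 intrinsics, pixels), "R" (3x3) and "t" (3): a world point X has camera coordinates R X + t. Camera axes: x right, y down, z forward; pixel columns grow to the right and rows downward; lengths in m; the calibration is good to about 2 mm. A picture is of the moment at which its call begins: read the wrist's pose just before it. camera_info takes no time and is no camera call; for the wrist camera it gives the pose at the moment of the call.
- arm.finish_job(): hands the job in, once; it reports no verdict.
The state is a dict: "time": time; "joints": joint angles; "joint_vel": joint speeds; "joint_efforts": joint torques, N m; "tcp_pos": TCP position; "orientation": TCP orientation; "wrist_force": force on the tool from outside, world axes, zero at the start; "torque": the same for the moment, N m; "width": opening from 0.0 (shut) to 1.0 (fully open).
Only numpy, scipy, OpenCV 4.12 (cv2) and the standard library are available. Lean on these libraries where they do the work, as an engineer would, in place of code of your own. Each camera call takes 0.05 s, during which the arm holds its last target. There are 200 camera calls.

TASK

Squeeze the jumbo wooden peg open, take it off the rim of the handle tray, and hold it wide open astride the middle of the top edge of the red-banded price card, squarely, with the card's edge well inside the jaws, so that I can slip the new price ticket in. Do not let the peg pinch or push the card, and leave the other things where they are. Finish like that: still holding the peg gaping around the card, not letting go.

Things in the scene. Friction and masses are not known exactly. Their poses are not given: they have to be found in the camera images.
- clip: jumbo wooden spring peg: two mirror-image brown halves on a steel coil, 24 mm wide, 59 g. Origin: the pivot, axis of the 12 mm coil. x: hinge axis, along the edge it is clipped on; y: across the halves; z: from jaws to handles. Handles reach 54 mm above the origin, jaws 44 mm below. Starts upright, jaws down, clipped over the tray's near rim, coil resting on the rim
- clip_handles (a point): midway between the two handles of the peg, 30 mm above the pivot on its z axis. At the start the handles splay like a V, 49 mm apart over their outer faces at the top, 26 mm at the pivot. Squeezing them together across y opens the jaws; fully squeezed, the outer faces are flat, upright and parallel, 26 mm apart, at a stop
- clip_a (a joint): angle in rad by which each half is turned open (both turn equally and oppositely, so the peg's z axis stays midway): 0 lips meeting, about 0.08 on the 6 mm rim (start), 0.30 at the stop (22 mm gap between the lips). The spring pushes back with 2.5 N at the handle tops at the start, 9 N at mid-handle when fully open; a 20 N grip holds it there; let go, it snaps shut
- lip_a (a point): centre of the rounded lip (8 mm diameter, 24 mm long) at the end of the jaw on the peg's +y side; 38 mm below the pivot when shut, 35 mm below it and 15 mm to the side of the mid-plane when fully open
- lip_b (a point): the same for the jaw on the peg's -y side
- card_red: the price card to serve: a stiff cream card with a red band along its top, standing in a slotted beech foot; loose, 0.3 kg. Origin: centre of the foot's underside, z up. The foot is 60 mm (x) by 140 mm (y) by 32 mm high; the card stands upright in the y-z plane, 3 mm thick (x), 110 mm wide (y), its top edge 140 mm above the origin
- card_red_top (a point): middle of the top edge of the red-banded card, axes as card_red (x across the thickness of the card, y along the edge, z up)
- card_blue: a like card and foot, same sizes, with a blue band: not to be disturbed. The two cards may stand in either place
- tray: fixed wooden display tray of turned handles, 260 mm (x) by 340 mm (y), origin at the centre of its underside. Its outer walls are 6 mm thick and 60 mm high; the peg sits on the near (-x) wall, whose middle plane is 127 mm from the origin. Nothing lies within 54 mm inside that wall
- tin: round aluminium tin of wax, 66 mm diameter, 28 mm high, loose; origin under its centre; not to be disturbed
- handle: a loose wooden tool handle with a steel ferrule, 100 mm long (x), 22 mm wide, 18 mm high, lying on the counter; origin under its centre; not to be disturbed
Not all that is in view belongs to the job. Of the things like the clip, leave any that is green; of the rest the smaller one is meant. What is shaped like the card_red but purple or yellow is not meant.

How it is judged:
By the outcome, as a careful person would: the job done as asked, in the order asked, and still so for the second after the job is handed in, while the arm keeps its last pose, push and grip.
It also fails if it takes over 32 s, if anything falls off the work surface, if the arm or the gripper's body presses on something with over 40 N, if the wrist force passes 120 N, or if a joint passes its speed limit or range.

## Working session

There is one attempt and no reset: what is moved stays moved. The work goes in short steps, Python scripts to look and compute and a tool call to move; the robot and the scene stay as the last step left them, time stands still between calls to the robot, and variables do not carry over. Pictures are saved under pics/ and viewed, about 8 in all and at most 12, crops included, and the job is handed in when it is done.

Besides the shell and the picture viewer there is one more tool, called after "Request:" by a JSON object that holds its "method" and its "body", one argument or row to a line. jog_arm: Moves the arm, as the interface text tells. Its arguments: {"type":"object","properties":{"fingers":{"type":"array"},"translation":{"type":"array"},"rot":{"type":"array"},"grip_force":{"type":"number"}},"required":["fingers","translation","rot"]}

```bash
mkdir -p pics; ls; cat > h.py <<'E'
import numpy as np, cv2
from bench import arm, imaging
def snap(n,f):
    i=imaging.camera_info(n); p=imaging.read_camera(n)
    cv2.imwrite(f'pics/{f}.png',cv2.cvtColor(p,cv2.COLOR_RGB2BGR)); np.savez(f'pics/{f}.npz',K=i['mtx'],R=i['R'],t=i['t'])
    return p
def cam(f):
    d=np.load(f'pics/{f}.npz'); return np.array(d['K']),d['R'],d['t']
def ray(f,uv):
    K,R,t=cam(f); d=R.T@np.linalg.solve(K,[uv[0],uv[1],1]); return -R.T@t,d
def onz(f,uv,z):
    o,d=ray(f,uv); return o+d*(z-o[2])/d[2]
def tri(a,ua,b,ub):
    o,d=ray(a,ua);p,e=ray(b,ub); s=np.linalg.lstsq(np.c_[d,-e],p-o,rcond=None)[0]
    A=o+d*s[0];B=p+e*s[1]; return (A+B)/2,np.linalg.norm(A-B)
def proj(f,X):
    K,R,t=cam(f); c=K@(R@np.array(X)+t); return c[:2]/c[2]
E
python3 - <<'E'
from h import *
a=snap('scene','s0');b=snap('side','d0')
c=np.vstack([a,b]);print(arm.state())
for f in('s0','d0'):
    K,R,t=cam(f);print(K[0,0],-R.T@t,R[2])
E
```

```text
pics
{'time': 0.1, 'joints': array([ 1.03188413e+00,  1.59005666e-01,  1.59810083e+00,  3.61004683e-06,
        1.38622592e+00, -2.10125899e-01]), 'joint_vel': array([-0.00092869, -0.00159224, -0.00229625,  0.00049361, -0.00050915,
        0.00015624]), 'joint_efforts': array([-2.70080500e-04, -3.96993291e+01, -3.32336390e+01, -2.66859361e-04,
        4.16382740e-03, -5.03775505e-05]), 'tcp_pos': array([0.18538146, 0.54366061, 0.19760713]), 'orientation': array([[-9.46434561e-01,  3.22894441e-01, -8.95892236e-04],
       [ 3.22895476e-01,  9.46433456e-01, -1.49135316e-03],
       [ 3.66352741e-04, -1.70074772e-03, -9.99998487e-01]]), 'wrist_force': array([ 0.33741543,  0.21925237, -0.16488129]), 'torque': array([ 0.01286031, -0.03858604,  0.06172304]), 'width': 1.0001137280197057}
522.3166216460637 [ 1.30895453 -0.44542514  1.03836978] [-0.60861157  0.28823259 -0.7392658 ]
424.92587273894276 [0.40925591 0.76146371 0.60716661] [ 0.12662653 -0.85215648 -0.50773523]
```

View pics/s0.png

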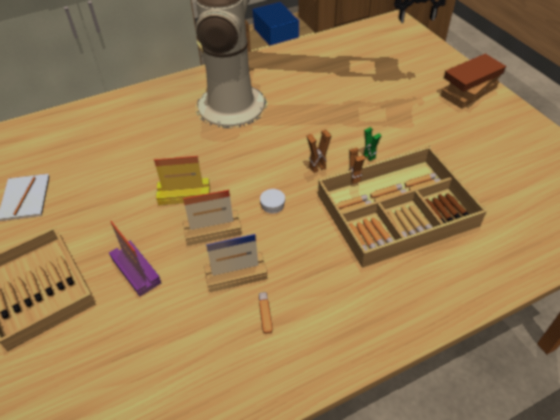

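View pics/d0.png

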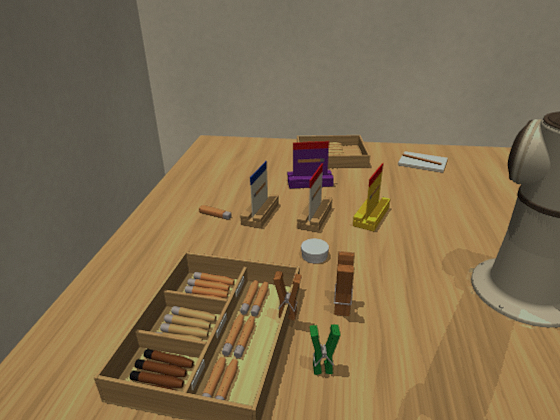

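Scene: the target peg is on the tray's near rim at (356,162), with the larger brown decoy at (318,150) and a green one at (371,143). The red card on the beech foot is at (210,212). In the side view the peg is at (287,292) and the red card at (315,195). Next I'll look at enlarged crops.

```bash
python3 - <<'E'
import cv2,numpy as np
def c(f,x,y):
    i=cv2.imread(f'pics/{f}.png')[y:y+60,x:x+80]; o=cv2.resize(i,(400,300),interpolation=cv2.INTER_CUBIC)
    for k in range(0,80,10):
        cv2.line(o,(k*5,0),(k*5,4 if k%20 else 10),(255,0,255),1)
        if k<60: cv2.line(o,(0,k*5),(4 if k%20 else 10,k*5),(255,0,255),1)
    return o
cv2.imwrite('pics/c1.png',np.vstack([np.hstack([c('s0',320,130),c('s0',170,185)]),np.hstack([c('d0',250,260),c('d0',280,165)])]))
E
```

```text
(no output)
```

View pics/c1.png

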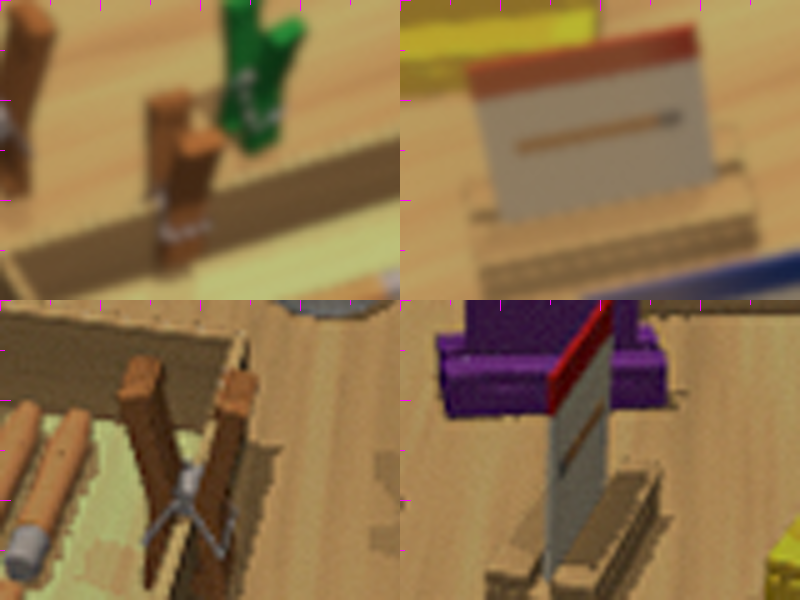

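```bash
python3 - <<'E'
from h import *
np.set_printoptions(precision=4,suppress=True)
A=tri('s0',(184,198),'d0',(322.4,164.5));B=tri('s0',(229.2,190),'d0',(309.6,180));print(A,B,np.linalg.norm(A[0]-B[0]))
for u in((184,198),(229.2,190)):print('z.14',onz('s0',u,.14))
for u in((322.4,164.5),(309.6,180)):print('side z.14',onz('d0',u,.14))
P=tri('s0',(360,158),'d0',(278.6,274.5));Q=tri('s0',(353.6,150),'d0',(297.8,277));print(P,Q,(P[0]+Q[0])/2)
for u in((319,184),(432,152)):print('rim',onz('s0',u,.06))
for u in((299,264),(237,416)):print('rim side',onz('d0',u,.06))
s=arm.state();K=imaging.camera_info('wrist');R=K['R'];print('wristcam',-R.T@K['t']-s['tcp_pos'],R@s['orientation'],K['mtx'][0,0])
E
```

```text
(array([ 0.4515, -0.2966,  0.137 ]), np.float64(0.00211368903451088)) (array([ 0.4779, -0.1925,  0.1393]), np.float64(0.0008556364136944133)) 0.10740693971813364
z.14 [ 0.4529 -0.2973  0.14  ]
z.14 [ 0.478  -0.1928  0.14  ]
side z.14 [ 0.4519 -0.2881  0.14  ]
side z.14 [ 0.4781 -0.1904  0.14  ]
(array([0.5056, 0.1573, 0.1157]), np.float64(0.0005665715317857955)) (array([0.4705, 0.1593, 0.1148]), np.float64(0.0015235238310955255)) [0.488  0.1583 0.1153]
rim [0.4923 0.0464 0.06  ]
rim [0.5283 0.3815 0.06  ]
rim side [0.4787 0.0485 0.06  ]
rim side [0.5286 0.406  0.06  ]
wristcam [-0.0626  0.0203  0.1744] [[ 0.0006  1.      0.    ]
 [-0.9648  0.0005 -0.2631]
 [-0.2631  0.0001  0.9648]] 349.7701435039801
```

```bash
cat >> h.py <<'E'
def togo(pos,yaw):
    "remaining move in current tool axes (cm), turn deg about tool z; yaw=angle of tool y"
    s=arm.state();O=s['orientation'];d=O.T@(np.array(pos)-s['tcp_pos'])*100
    c,q=np.cos(np.radians(yaw)),np.sin(np.radians(yaw))
    T=np.c_[[-q,c,0],[c,q,0],[0,0,-1]]; T[:,0]=np.cross(T[:,1],T[:,2])
    return d.round(2),np.degrees(cv2.Rodrigues(O.T@T)[0].ravel()).round(2)
E
python3 - <<'E'
from h import *
np.set_printoptions(precision=3,suppress=True)
for n,a,b in(('decoytop',(318,135),(345,258)),('decoybot',(317,170),(343,312)),('green',(371,132),(325,327))):print(n,*tri('s0',a,'d0',b))
s=arm.state();print(togo((.488,.158,.22),-7))
# 11 row plan
p=s['tcp_pos'];D=(np.array([.488,.158,.22])-p)/12*100
for k in range(12):
    y=np.radians(71.2-6.5*k);Y=np.array([np.cos(y),np.sin(y),0]);X=np.array([np.sin(y),-np.cos(y),0])*-1
    print(k,round(D@X,2),round(D@Y,2),round(-D[2],2))
E
```

```text
decoytop [0.386 0.101 0.124] 0.0016592513765833587
decoybot [ 0.382  0.104 -0.011] 0.00030873925183877833
green [0.414 0.254 0.095] 0.0025897484597047706
(array([-41.09, -26.73,  -2.21]), array([-0.1 ,  0.05, 78.16]))
0 -3.42 -2.23 -0.19
1 -3.65 -1.83 -0.19
2 -3.84 -1.4 -0.19
3 -3.97 -0.96 -0.19
4 -4.05 -0.5 -0.19
5 -4.08 -0.04 -0.19
6 -4.06 0.42 -0.19
7 -3.99 0.88 -0.19
8 -3.86 1.32 -0.19
9 -3.69 1.75 -0.19
10 -3.47 2.16 -0.19
11 -3.2 2.54 -0.19
```

Request:
{"method": "jog_arm", "body": {
  "fingers": [8.5,8.5,8.5,8.5,8.5,8.5,8.5,8.5],
  "translation": [
    [-3.4,-2.2,-0.2],
    [-3.6,-1.8,-0.2],
    [-3.8,-1.4,-0.2],
    [-3.9,-1.0,-0.2],
    [-4.0,-0.5,-0.2],
    [-4.0,0,-0.2],
    [-4.0,0.4,-0.2],
    [-4.0,0.9,-0.2]
  ],
  "rot": [
    [0,0,6.5],
    [0,0,6.5],
    [0,0,6.5],
    [0,0,6.5],
    [0,0,6.5],
    [0,0,6.5],
    [0,0,6.5],
    [0,0,6.5]
  ],
  "grip_force": 40
}}

```text
time: 0.77
tcp_pos: [0.3803, 0.2815, 0.2089]
orientation: [[-0.304, 0.953, -0.008], [0.953, 0.304, -0.004], [-0.002, -0.009, -1.0]]
wrist_force: [1.1, 0.3, -0.4]
width: 0.995
```

```bash
python3 -c "
from h import *
print(togo((.488,.158,.22),-7))"
```

```text
(array([-15.04,   6.5 ,  -1.14]), array([-0.46,  0.2 , 24.68]))
```

Request:
{"method": "jog_arm", "body": {
  "fingers": [8.5,8.5,8.5,8.5,8.5,8.5,8.5,8.5],
  "translation": [
    [-3.0,1.3,-0.2],
    [-2.9,1.6,-0.2],
    [-2.8,1.8,-0.2],
    [-2.6,2.0,-0.2],
    [-2.4,2.2,-0.2],
    [-0.8,0.8,-0.1],
    [0,0,0],
    [0,0,0]
  ],
  "rot": [
    [0,0,4.8],
    [0,0,4.8],
    [0,0,4.8],
    [0,0,4.8],
    [0,0,4.8],
    [0,0,1],
    [0,0,0],
    [0,0,0]
  ]
}}

```text
time: 1.43
tcp_pos: [0.4996, 0.1326, 0.2173]
orientation: [[0.164, 0.986, -0.011], [0.986, -0.164, -0.006], [-0.008, -0.01, -1.0]]
wrist_force: [-0.2, 1.4, 0.1]
width: 0.999
```

```bash
python3 -c "
from h import *
print(togo((.488,.158,.22),-7))
w=snap('wrist','w1');print(togo((.488,.158,.22),-7))
cv2.imwrite('pics/w1.png',cv2.resize(cv2.imread('pics/w1.png'),(800,600),interpolation=cv2.INTER_CUBIC))
print(proj('w1',(.488,.158,.12)),proj('w1',(.488,.158,.066)))"
```

```text
(array([ 2.32, -1.57, -0.27]), array([-0.6 ,  0.42, -2.42]))
(array([ 2.28, -1.53, -0.27]), array([-0.6 ,  0.43, -2.37]))
[261.01272082 164.35286702] [264.64233387 155.18909523]
```

View pics/w1.png

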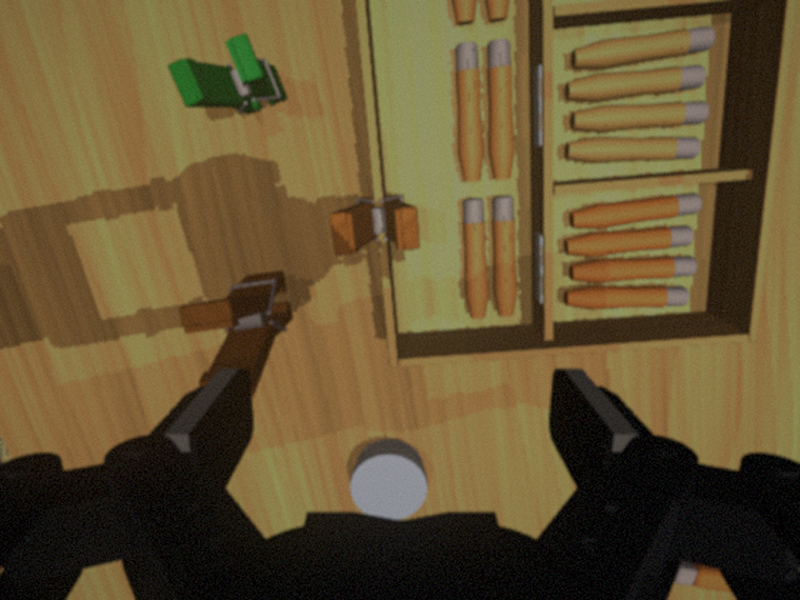

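```bash
python3 - <<'E'
from h import *
np.set_printoptions(precision=4,suppress=True)
k=.7
for n,u,z in(('rim in',(376,60),.06),('rim in',(397,345),.06),('rimout',(363,60),.06),('rimout',(389,345),.06),
 ('Lout-far',(331,209),.119),('Lout-near',(334,254),.115),('Rout far',(415,203),.119),('Rout-near',(419,248),.115),('coil',(379,222),.066)):
    print(n,onz('w1',(u[0]*k,u[1]*k),z))
L=onz('w1',(347*k,230*k),.117);R=onz('w1',(407*k,226*k),.117);print(L,R,(L+R)/2,np.linalg.norm(L-R),np.degrees(np.arctan2(*(R-L)[1::-1])))
# two-view check
for a,b in(((347,230),(353.6,150)),((407,226),(360,158))):print(tri('w1',(a[0]*k,a[1]*k),'s0',b))
E
```

```text
rim in [0.5035 0.2543 0.06  ]
rim in [0.4855 0.0691 0.06  ]
rimout [0.4957 0.2556 0.06  ]
rimout [0.4799 0.07   0.06  ]
Lout-far [0.468  0.1753 0.119 ]
Lout-near [0.464  0.1501 0.115 ]
Rout far [0.5134 0.1711 0.119 ]
Rout-near [0.5117 0.1458 0.115 ]
coil [0.4886 0.1577 0.066 ]
[0.4741 0.1625 0.117 ] [0.5071 0.1593 0.117 ] [0.4906 0.1609 0.117 ] 0.033133791351266734 -5.498896152938842
(array([0.4724, 0.1608, 0.1142]), np.float64(0.003616649155883997))
(array([0.5063, 0.1583, 0.1153]), np.float64(0.0021265544609757373))
```

```bash
python3 -c "
from h import *
print(togo((.490,.160,.20),-5.3))"
```

```text
(array([ 2.53, -1.35,  1.72]), array([-0.61,  0.42, -4.07]))
```

Request:
{"method": "jog_arm", "body": {
  "fingers": [8.5,8.5,8.5,8.5,8.5,8.5,8.5,8.5],
  "translation": [
    [0.9,-0.4,0.6],
    [0.9,-0.4,0.6],
    [0.8,-0.5,0.5],
    [0,0,0],
    [0,0,0.0],
    [0,0,0],
    [0,0,0],
    [0,0,0]
  ],
  "rot": [
    [-0.3,0.2,-2],
    [-0.3,0.2,-2.1],
    [0,0,0],
    [0,0,0],
    [0,0,0],
    [0,0,0],
    [0,0,0],
    [0,0,0]
  ]
}}

```text
time: 2.15
tcp_pos: [0.4831, 0.1698, 0.197]
orientation: [[0.071, 0.998, -0.003], [0.998, -0.071, 0.002], [0.002, -0.003, -1.0]]
wrist_force: [-1.1, -0.0, -0.1]
width: 0.999
```

```bash
python3 -c "
from h import *
print(togo((.490,.160,.074),-5.3))"
```

```text
(array([-0.95,  0.79, 12.3 ]), array([-0.16, -0.09,  1.25]))
```

Request:
{"method": "jog_arm", "body": {
  "fingers": [8.5,8.5,8.5,8.5,8.5,8.5,8.5,8.5],
  "translation": [
    [-0.3,0.25,1.5],
    [-0.3,0.25,1.5],
    [-0.2,0.2,1.5],
    [0,0,1.0],
    [0,0,0.3],
    [0,0,0],
    [0,0,0],
    [0,0,0]
  ],
  "rot": [
    [0,0,0.6],
    [0,0,0.5],
    [0,0,0],
    [0,0,0],
    [0,0,0],
    [0,0,0],
    [0,0,0],
    [0,0,0]
  ]
}}

```text
time: 2.82
tcp_pos: [0.4933, 0.1601, 0.1406]
orientation: [[0.093, 0.996, 0.005], [0.996, -0.093, 0.002], [0.002, 0.005, -1.0]]
wrist_force: [0.3, 0.1, -0.1]
width: 0.998
```

```bash
python3 -c "
from h import *
print(togo((.490,.160,.074),-5.3))
w=snap('wrist','w2')
cv2.imwrite('pics/w2.png',cv2.resize(cv2.imread('pics/w2.png'),(800,600),interpolation=cv2.INTER_CUBIC))
print(proj('w2',(.490,.160,.12))/.7,proj('w2',(.490,.16,.066))/.7)"
```

```text
(array([-0.06, -0.36,  6.66]), array([ 0.27, -0.14, -0.04]))
[391.75760258 321.7686376 ] [392.92551576 288.67579916]
```

View pics/w2.png

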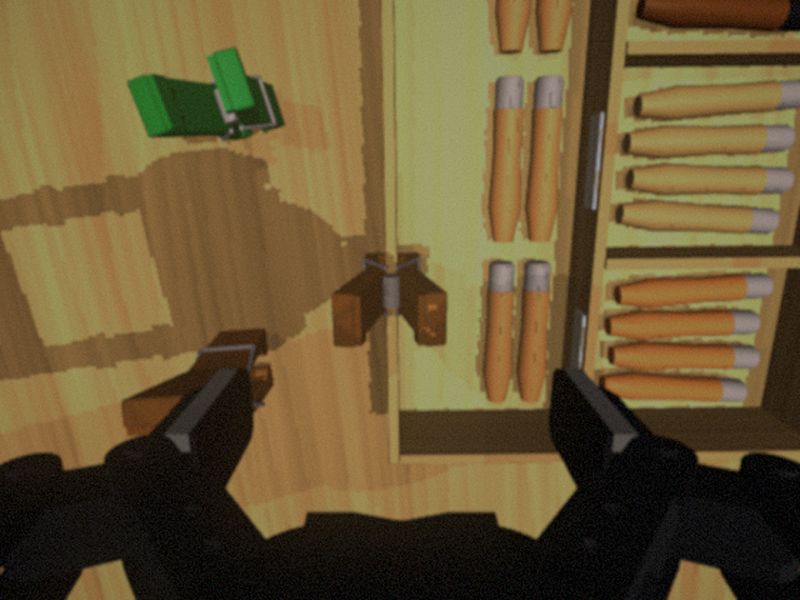

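The peg's handle tops are centred at (389.5,318), against a predicted (392,322), so I'm within about 1 mm. The yaw lines up with the rim. Descending.

Request:
{"method": "jog_arm", "body": {
  "fingers": [8.5,8.5,8.5,8.5,8.5,8.5,8.5,8.5],
  "translation": [
    [0,-0.2,1.4],
    [0,-0.2,1.4],
    [0,0,1.4],
    [0,0,1.0],
    [0,0,0.5],
    [0,0,0],
    [0,0,0],
    [0,0,0]
  ],
  "rot": [
    [0.1,0,0],
    [0.1,0,0],
    [0,0,0],
    [0,0,0],
    [0,0,0],
    [0,0,0],
    [0,0,0],
    [0,0,0]
  ]
}}

```text
time: 3.53
tcp_pos: [0.495, 0.1617, 0.0884]
orientation: [[0.092, 0.996, 0.014], [0.996, -0.092, 0.004], [0.005, 0.014, -1.0]]
wrist_force: [-0.3, -0.5, -0.5]
width: 0.998
```

```bash
python3 -c "
from h import *
print(togo((.4892,.1611,.074),-5.3))"
```

```text
(array([-0.12, -0.59,  1.43]), array([ 0.81, -0.28,  0.02]))
```

Request:
{"method": "jog_arm", "body": {
  "fingers": [8.5,8.5,8.5,8.5,8.5,8.5,8.5,8.5],
  "translation": [
    [0,-0.2,0.3],
    [-0.1,-0.2,0.3],
    [0,-0.1,0.3],
    [0,0,0.3],
    [0,0,0.1],
    [0,0,0],
    [0,0,0],
    [0,0,0]
  ],
  "rot": [
    [0.3,-0.1,0],
    [0.3,-0.1,0],
    [0.2,0,0],
    [0,0,0],
    [0,0,0],
    [0,0,0],
    [0,0,0],
    [0,0,0]
  ]
}}

```text
time: 4.2
tcp_pos: [0.4912, 0.1613, 0.0762]
orientation: [[0.092, 0.996, 0.003], [0.996, -0.092, 0.001], [0.002, 0.002, -1.0]]
wrist_force: [1.0, -0.1, -0.2]
width: 0.995
```

```bash
python3 -c "
from h import *
print(togo((.4892,.1611,.074),-5.3))"
```

```text
(array([-0.04, -0.2 ,  0.22]), array([ 0.14, -0.1 ,  0.02]))
```

Request:
{"method": "jog_arm", "body": {
  "fingers": [8.5,7.5,6.5,5.5,5.5,5.5,5.5,5.5],
  "translation": [
    [0,-0.2,0.1],
    [0,0,0.1],
    [0,0,0],
    [0,0,0],
    [0,0,0],
    [0,0,0],
    [0,0,0],
    [0,0,0]
  ],
  "rot": [
    [0.1,0,0],
    [0,0,0],
    [0,0,0],
    [0,0,0],
    [0,0,0],
    [0,0,0],
    [0,0,0],
    [0,0,0]
  ]
}}

```text
time: 4.87
tcp_pos: [0.4893, 0.1616, 0.0744]
orientation: [[0.092, 0.996, 0.001], [0.996, -0.092, 0.002], [0.002, 0.001, -1.0]]
wrist_force: [0.2, 0.9, 0.4]
width: 0.64
```

```bash
python3 -c "
from h import *
print(togo((.4892,.1611,.074),-5.3))
w=snap('wrist','w3');d=snap('side','d3')
o=cv2.resize(cv2.imread('pics/w3.png')[180:420,100:460],(600,400)); e=cv2.resize(cv2.imread('pics/d3.png')[225:345,200:400],(600,360))
cv2.imwrite('pics/c3.png',np.vstack([o[:,:],e])[:600] if 0 else np.vstack([cv2.resize(o,(450,300)),cv2.resize(e,(450,300))]))"
```

```text
(array([-0.05, -0.  ,  0.04]), array([ 0.08, -0.1 ,  0.02]))
```

View pics/c3.png

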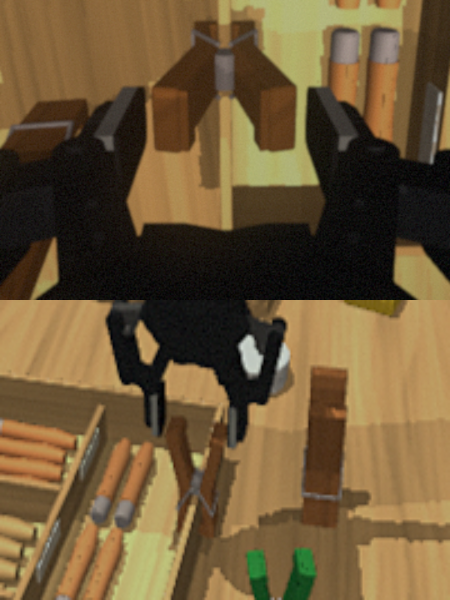

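```bash
python3 - <<'E'
from h import *
np.set_printoptions(precision=1,suppress=True)
s=arm.state();p=s['tcp_pos'];O=s['orientation']
f=lambda u:((u-[200,225])*[2.25,2.5]+[0,300])
g=lambda u:((u-[100,180])*1.25)
for z in(0,-.008,-.019):
  for y in(-.03,.03):
    for x in(-.011,.011):
      X=p+O@[x,y,z];print(z,y,x,'side',f(proj('d3',X)),'wrist',g(proj('w3',X)))
for y in(-.0225,.0225):
  X=p+O@[0,y,0];X[2]=.119;print('handle top',f(proj('d3',X)),g(proj('w3',X)))
E
```

```text
0 -0.03 -0.011 side [234.1 469.3] wrist [155.2  95.1]
0 -0.03 0.011 side [229.1 488.9] wrist [153.   46.3]
0 0.03 -0.011 side [164.2 457.7] wrist [294.6  95.1]
0 0.03 0.011 side [157.6 476.7] wrist [296.8  46.3]
-0.008 -0.03 -0.011 side [234.3 461. ] wrist [152.2 102.9]
-0.008 -0.03 0.011 side [229.2 480.5] wrist [149.8  52.2]
-0.008 0.03 -0.011 side [164.  449.5] wrist [297.5 102.9]
-0.008 0.03 0.011 side [157.4 468.4] wrist [300.   52.2]
-0.019 -0.03 -0.011 side [234.5 449.5] wrist [147.7 114.8]
-0.019 -0.03 0.011 side [229.4 468.9] wrist [145.   61.2]
-0.019 0.03 -0.011 side [163.7 438.1] wrist [302.1 114.8]
-0.019 0.03 0.011 side [157.1 456.9] wrist [304.8  61.3]
handle top [223.2 430.2] [155.9 118.9]
handle top [168.6 421.6] [294.2 118.8]
```

```bash
python3 - <<'E'
from h import *
a=cv2.resize(cv2.imread('pics/w3.png')[210:330,150:390],(800,400),interpolation=cv2.INTER_CUBIC)
b=cv2.resize(cv2.imread('pics/d3.png')[235:325,240:330],(600,600),interpolation=cv2.INTER_CUBIC)
s=arm.state();p=s['tcp_pos'];O=s['orientation']
for y in(-.0275,.0275):
  for x in(-.011,.011):
    for z,c in((-.008,(0,0,255)),(-.019,(0,255,0)),(-.03,(255,0,0))):
      X=p+O@[x,y,z]
      cv2.circle(a,tuple(((proj('w3',X)-[150,210])*800/240).astype(int)),3,c,-1)
      cv2.circle(b,tuple(((proj('d3',X)-[240,235])*600/90).astype(int)),4,c,-1)
a=cv2.resize(a,(800,400))
o=np.zeros((600,800,3),np.uint8);o[:300,:600]=cv2.resize(a,(600,300));o[300:,:300]=cv2.resize(b,(300,300));o[:,:]=o
o[300:600,300:800]=cv2.resize(b[120:480,0:600],(500,300))
cv2.imwrite('pics/c4.png',o)
E
```

```text
(no output)
```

View pics/c4.png

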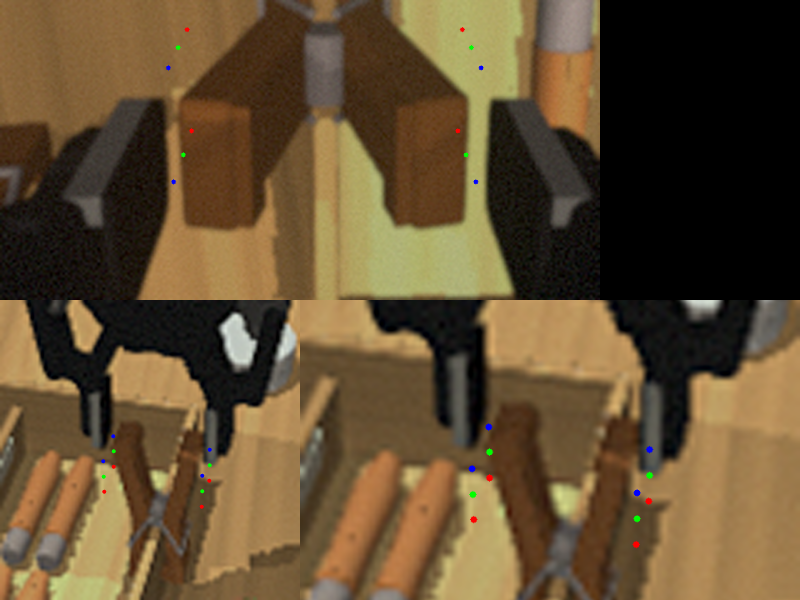

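```bash
python3 - <<'E'
from h import *
np.set_printoptions(precision=4,suppress=True)
s=arm.state();p=s['tcp_pos'];O=s['orientation']
for a,b in(((216.8,249.2),(301.6,284)),((344.8,249.2),(271.5,279.5))):
  X,e=tri('w3',a,'d3',b);print(X,e,O.T@(X-p))
E
```

```text
[0.4623 0.1709 0.1091] 0.0013739237821383638 [ 0.0069 -0.0277 -0.0348]
[0.5172 0.1669 0.1109] 0.0002808231917169128 [ 0.008   0.0273 -0.0365]
```

```bash
python3 - <<'E'
from h import *
np.set_printoptions(precision=4,suppress=True)
i=imaging.camera_info('wrist');s=arm.state();p=s['tcp_pos'];O=s['orientation']
Rt=np.array(i['R'])@O; C=O.T@(-np.array(i['R']).T@i['t']-p)  # cam in tool
print(C)
for a,y in(((250,370),-.0427),((553,371),.0427),((216.8/.7,249.2/.7),-.0273),((344.8/.7,249.2/.7),.0273)):
  d=Rt.T@np.linalg.solve(i['mtx'],[a[0]*.7,a[1]*.7,1]);print(C+d*(y-C[1])/d[1])
E
```

```text
[ 0.0649 -0.     -0.1744]
[ 0.0064 -0.0427 -0.0428]
[ 0.0074  0.0427 -0.0457]
[ 0.0068 -0.0273 -0.0335]
[ 0.0084  0.0273 -0.0373]
```

The two views agree that the visible fingertips are about 35 mm behind the nominal TCP at this opening. I'll go 12 mm lower, which works whichever is right, and then close in steps.

Request:
{"method": "jog_arm", "body": {
  "fingers": [5.5,5.5,5.5,5.5,5.5,5.5,5.5,5.5],
  "translation": [
    [0,0,0.4],
    [0,0,0.4],
    [0,0,0.3],
    [0,0,0.1],
    [0,0,0],
    [0,0,0],
    [0,0,0],
    [0,0,0]
  ],
  "rot": [
    [0,0,0],
    [0,0,0],
    [0,0,0],
    [0,0,0],
    [0,0,0],
    [0,0,0],
    [0,0,0],
    [0,0,0]
  ]
}}

```text
time: 5.63
tcp_pos: [0.4888, 0.1615, 0.0605]
orientation: [[0.092, 0.996, 0.0], [0.996, -0.092, 0.002], [0.002, 0.0, -1.0]]
wrist_force: [-0.1, -0.6, 0.1]
width: 0.642
```

```bash
python3 -c "
from h import *
print(togo((.4892,.1611,.062),-5.3))"
```

```text
(array([-0.04,  0.04, -0.15]), array([ 0.01, -0.09,  0.02]))
```

Good. Now close to about 40 mm and look.

Request:
{"method": "jog_arm", "body": {
  "fingers": [5.2,4.9,4.6,4.3,4.0,4.0,4.0,4.0],
  "translation": [
    [0,0,0],
    [0,0,0],
    [0,0,0],
    [0,0,0],
    [0,0,0],
    [0,0,0],
    [0,0,0],
    [0,0,0]
  ],
  "rot": [
    [0,0,0],
    [0,0,0],
    [0,0,0],
    [0,0,0],
    [0,0,0],
    [0,0,0],
    [0,0,0],
    [0,0,0]
  ]
}}

```text
time: 6.3
tcp_pos: [0.4906, 0.1617, 0.0625]
orientation: [[0.092, 0.996, 0.004], [0.996, -0.092, 0.002], [0.002, 0.004, -1.0]]
wrist_force: [-0.2, 0.6, 2.2]
width: 0.471
```

```bash
python3 - <<'E'
from h import *
print(togo((.4892,.1611,.062),-5.3))
snap('wrist','w5');snap('side','d5')
a=cv2.resize(cv2.imread('pics/w5.png')[200:380,130:410],(700,450),interpolation=cv2.INTER_CUBIC)[:, :]
b=cv2.resize(cv2.imread('pics/d5.png')[240:330,250:330],(400,450),interpolation=cv2.INTER_CUBIC)
o=cv2.resize(np.hstack([a,b]),(800,327));cv2.imwrite('pics/c5.png',o)
E
```

```text
(array([-0.07, -0.13,  0.05]), array([ 0.22, -0.13,  0.02]))
```

View pics/c5.png

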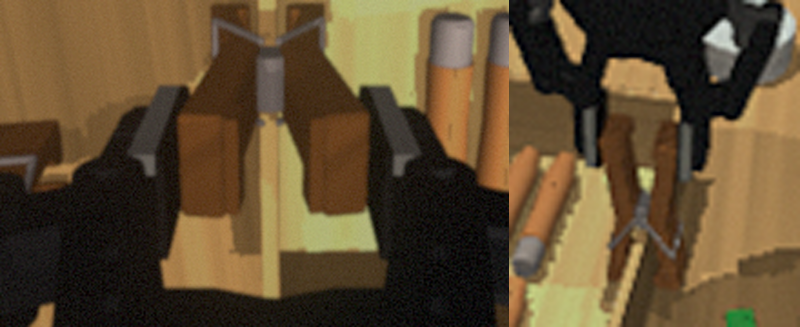

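Request:
{"method": "jog_arm", "body": {
  "fingers": [3.8,3.6,3.4,3.2,3.0,2.8,2.4,2.2],
  "translation": [
    [0,-0.1,0],
    [0,0,0],
    [0,0,0],
    [0,0,0],
    [0,0,0],
    [0,0,0],
    [0,0,0],
    [0,0,0]
  ],
  "rot": [
    [0.1,0,0],
    [0,0,0],
    [0,0,0],
    [0,0,0],
    [0,0,0],
    [0,0,0],
    [0,0,0],
    [0,0,0]
  ],
  "grip_force": 40
}}

```text
time: 7.07
tcp_pos: [0.4903, 0.1621, 0.0657]
orientation: [[0.092, 0.996, 0.003], [0.996, -0.092, 0.002], [0.003, 0.003, -1.0]]
wrist_force: [-0.9, -0.1, 3.6]
width: 0.276
```

Request:
{"method": "jog_arm", "body": {
  "fingers": [2.0,2.0,2.0,2.0,2.0,2.0,2.0,2.0],
  "translation": [
    [0,0,0],
    [0,0,0],
    [0,0,0],
    [0,0,0],
    [0,0,0],
    [0,0,0],
    [0,0,0],
    [0,0,0]
  ],
  "rot": [
    [0,0,0],
    [0,0,0],
    [0,0,0],
    [0,0,0],
    [0,0,0],
    [0,0,0],
    [0,0,0],
    [0,0,0]
  ]
}}

```text
time: 7.73
tcp_pos: [0.4903, 0.162, 0.0657]
orientation: [[0.092, 0.996, 0.003], [0.996, -0.092, 0.002], [0.003, 0.003, -1.0]]
wrist_force: [-0.8, -0.3, 3.2]
width: 0.274
```

```bash
python3 - <<'E'
from h import *
print(togo((.4892,.1611,.062),-5.3))
snap('wrist','w6');snap('side','d6')
a=cv2.resize(cv2.imread('pics/w6.png')[200:380,130:410],(700,450),interpolation=cv2.INTER_CUBIC)[:, :]
b=cv2.resize(cv2.imread('pics/d6.png')[240:330,250:330],(400,450),interpolation=cv2.INTER_CUBIC)
o=cv2.resize(np.hstack([a,b]),(800,327));cv2.imwrite('pics/c6.png',o)
E
```

```text
(array([-0.1 , -0.1 ,  0.37]), array([ 0.16, -0.14,  0.04]))
```

View pics/c6.png

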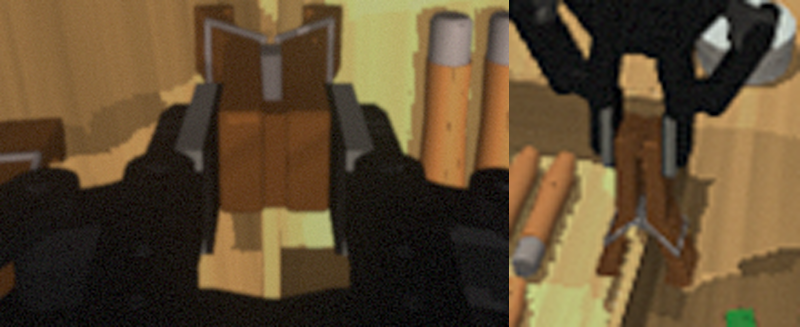

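The peg is squeezed fully open: the handles are parallel and touching, and the jaws are gaping symmetrically. Lifting.

Request:
{"method": "jog_arm", "body": {
  "fingers": [2.0,2.0,2.0,2.0,2.0,2.0,2.0,2.0],
  "translation": [
    [0,0,-0.8],
    [0,0,-1.2],
    [0,0,-1.6],
    [0,0,-1.8],
    [0,0,-2.0],
    [0,0,-2.0],
    [0,0,-2.0],
    [0,0,-1.5]
  ],
  "rot": [
    [0,0,0],
    [0,0,0],
    [0,0,0],
    [0,0,0],
    [0,0,0],
    [0,0,0],
    [0,0,0],
    [0,0,0]
  ]
}}

```text
time: 8.5
tcp_pos: [0.4815, 0.1612, 0.1916]
orientation: [[0.092, 0.996, -0.02], [0.996, -0.092, 0.001], [-0.001, -0.02, -1.0]]
wrist_force: [0.6, 0.1, -0.6]
width: 0.273
```

```bash
python3 -c "
from h import *
print(togo((.465,-.245,.215),-14))"
```

```text
(array([-40.6 ,   2.05,  -2.35]), array([-1.13,  0.14,  8.73]))
```

Request:
{"method": "jog_arm", "body": {
  "fingers": [2.0,2.0,2.0,2.0,2.0,2.0,2.0,2.0],
  "translation": [
    [-1.5,0.1,-0.6],
    [-2.5,0.2,-0.6],
    [-3.0,0.2,-0.6],
    [-3.0,0.2,-0.4],
    [-3.0,0.3,0],
    [-3.0,0.4,0],
    [-3.0,0.5,0],
    [-3.0,0.6,0]
  ],
  "rot": [
    [-0.3,0,1],
    [-0.3,0,1],
    [-0.3,0,1],
    [-0.2,0,1],
    [0,0,1],
    [0,0,1],
    [0,0,1],
    [0,0,1]
  ]
}}

```text
time: 9.17
tcp_pos: [0.4698, -0.0624, 0.2179]
orientation: [[0.224, 0.975, 0.002], [0.975, -0.224, 0.002], [0.002, 0.002, -1.0]]
wrist_force: [0.7, 0.2, -0.5]
width: 0.276
```

```bash
python3 -c "
from h import *
print(togo((.465,-.245,.215),-14))"
```

```text
(array([-17.9 ,   3.63,   0.25]), array([ 0.11, -0.14,  1.04]))
```

Request:
{"method": "jog_arm", "body": {
  "fingers": [2.0,2.0,2.0,2.0,2.0,2.0,2.0,2.0],
  "translation": [
    [-2.8,0.6,0],
    [-2.6,0.6,0],
    [-2.4,0.6,0],
    [-2.2,0.5,0],
    [-1.8,0.4,0],
    [-1.2,0.2,0],
    [-0.5,0.1,0],
    [0,0,0]
  ],
  "rot": [
    [0,0,0.2],
    [0,0,0.2],
    [0,0,0],
    [0,0,0],
    [0,0,0],
    [0,0,0],
    [0,0,0],
    [0,0,0]
  ]
}}

```text
time: 9.83
tcp_pos: [0.4623, -0.2109, 0.2147]
orientation: [[0.24, 0.971, -0.005], [0.971, -0.24, 0.006], [0.005, -0.006, -1.0]]
wrist_force: [0.7, 0.5, -1.3]
width: 0.269
```

```bash
python3 - <<'E'
from h import *
print(togo((.465,-.245,.215),-14))
snap('wrist','w7');snap('side','d7')
print(togo((.465,-.245,.215),-14))
for X in((.4515,-.2966,.139),(.4779,-.1925,.139),(.465,-.245,.14)): print(proj('w7',X),proj('d7',X))
a=cv2.resize(cv2.imread('pics/w7.png'),(800,600))
b=cv2.resize(cv2.imread('pics/d7.png')[130:250,260:380],(600,600),interpolation=cv2.INTER_CUBIC)
cv2.imwrite('pics/c7.png',np.hstack([a[150:600,200:600],cv2.resize(b,(400,400))[0:400,:]][0:1]+[cv2.copyMakeBorder(cv2.resize(b,(400,400)),0,50,0,0,0)]))
E
```

```text
(array([-3.24,  1.08, -0.06]), array([-0.34, -0.27,  0.11]))
(array([-3.37,  1.08, -0.05]), array([-0.33, -0.29,  0.19]))
[292.79512448 305.09039977] [322.72115087 163.57055665]
[295.12992968 172.50196948] [309.73229572 180.00429426]
[294.46530113 243.16204745] [316.38632042 171.03916758]
```

View pics/c7.png

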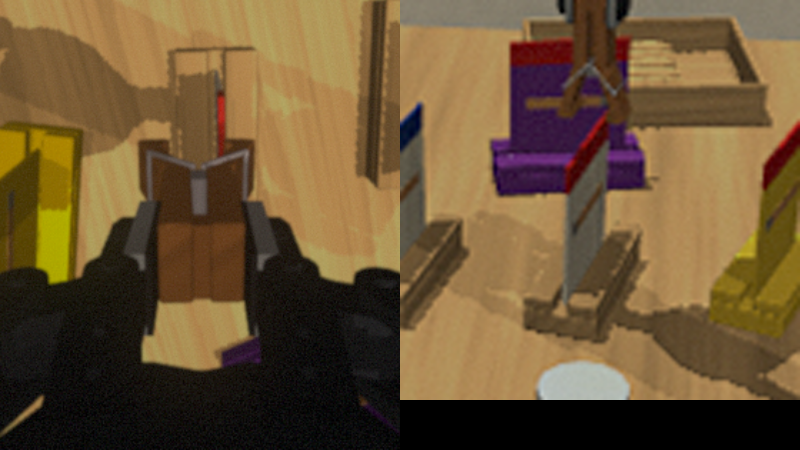

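```bash
python3 - <<'E'
from h import *
np.set_printoptions(precision=4,suppress=True)
s=arm.state();p=s['tcp_pos'];O=s['orientation']
X,e=tri('w7',(279.3,238),'d7',(317.9,149.5));print('coil',X,e,O.T@(X-p))
im=cv2.imread('pics/w7.png').astype(int);B,G,R=im[...,0],im[...,1],im[...,2]
m=(R>110)&(R>2*G)&(R>2*B)
for v in range(165,226,4):
    u=np.where(m[v,270:320])[0]+270
    if len(u)>1:print(v,u.min(),u.max()+1,O.T@(onz('w7',(u.max()+1,v+.5),.14)-p),O.T@(onz('w7',(u.min(),v+.5),.14)-p))
E
```

```text
coil [ 0.4615 -0.2122  0.2129] 0.0005947459311538749 [-0.0026 -0.0003  0.0018]
173 292 297 [0.0195 0.0126 0.0747] [0.0195 0.009  0.0748]
177 292 297 [0.0166 0.0126 0.0747] [0.0166 0.009  0.0747]
181 292 298 [0.0136 0.0134 0.0747] [0.0136 0.009  0.0747]
185 292 298 [0.0107 0.0134 0.0747] [0.0107 0.0091 0.0747]
189 292 298 [0.0077 0.0135 0.0747] [0.0077 0.0091 0.0747]
193 293 297 [0.0047 0.0128 0.0747] [0.0047 0.0098 0.0747]
197 293 298 [0.0017 0.0135 0.0746] [0.0017 0.0099 0.0747]
201 294 298 [-0.0013  0.0136  0.0746] [-0.0013  0.0106  0.0746]
205 294 296 [-0.0044  0.0121  0.0746] [-0.0044  0.0107  0.0746]
```

Request:
{"method": "jog_arm", "body": {
  "fingers": [2.0,2.0,2.0,2.0,2.0,2.0,2.0,2.0],
  "translation": [
    [-1.5,0.3,0],
    [-2.0,0.3,0],
    [-2.0,0.3,0],
    [-1.6,0.2,0],
    [-0.8,0.1,0],
    [0,0,0],
    [0,0,0],
    [0,0,0]
  ],
  "rot": [
    [-0.2,-0.2,0],
    [-0.1,-0.1,0],
    [0,0,0],
    [0,0,0],
    [0,0,0],
    [0,0,0],
    [0,0,0],
    [0,0,0]
  ]
}}

```text
time: 10.6
tcp_pos: [0.4568, -0.2877, 0.2147]
orientation: [[0.228, 0.974, 0.0], [0.974, -0.228, 0.0], [0.0, 0.0, -1.0]]
wrist_force: [0.6, -0.6, -1.0]
width: 0.272
```

```bash
python3 - <<'E'
from h import *
np.set_printoptions(precision=4,suppress=True)
print(togo((.465,-.245,.215),-14))
snap('wrist','w8')
s=arm.state();p=s['tcp_pos'];O=s['orientation']
im=cv2.imread('pics/w8.png').astype(int);B,G,R=im[...,0],im[...,1],im[...,2]
m=(R>100)&(R>2*G)&(R>2*B)
vs=np.where(m[:,250:330].sum(1)>1)[0];print(vs.min(),vs.max())
for v in range(vs.min(),vs.max()+1,8):
    u=np.where(m[v,250:330])[0]+250
    if len(u)>1:print(v,u.min(),u.max()+1,onz('w8',(u.max()+1,v+.5),.14),onz('w8',(u.min(),v+.5),.14))
for X in((.4515,-.2966,.139),(.4779,-.1925,.139)): print(proj('w8',X))
a=cv2.resize(cv2.imread('pics/w8.png')[0:300,150:430],(747,800));cv2.imwrite('pics/c8.png',cv2.resize(a,(560,600)))
E
```

```text
(array([ 4.35, -0.18, -0.02]), array([ 0.02, -0.03,  0.79]))
60 216
60 276 279 [ 0.4785 -0.1935  0.14  ] [ 0.4765 -0.193   0.14  ]
68 276 280 [ 0.478  -0.1985  0.14  ] [ 0.4754 -0.1979  0.14  ]
76 276 280 [ 0.4768 -0.2034  0.14  ] [ 0.4742 -0.2028  0.14  ]
84 275 280 [ 0.4757 -0.2084  0.14  ] [ 0.4724 -0.2076  0.14  ]
92 276 280 [ 0.4745 -0.2134  0.14  ] [ 0.4718 -0.2127  0.14  ]
100 275 280 [ 0.4733 -0.2184  0.14  ] [ 0.47   -0.2177  0.14  ]
108 276 281 [ 0.4728 -0.2237  0.14  ] [ 0.4694 -0.2229  0.14  ]
116 276 280 [ 0.4709 -0.2287  0.14  ] [ 0.4682 -0.2281  0.14  ]
124 276 281 [ 0.4703 -0.2342  0.14  ] [ 0.4669 -0.2334  0.14  ]
132 276 281 [ 0.4691 -0.2395  0.14  ] [ 0.4657 -0.2387  0.14  ]
140 276 281 [ 0.4678 -0.2448  0.14  ] [ 0.4644 -0.244   0.14  ]
148 276 281 [ 0.4666 -0.2503  0.14  ] [ 0.4631 -0.2495  0.14  ]
156 276 281 [ 0.4653 -0.2558  0.14  ] [ 0.4618 -0.255   0.14  ]
164 277 281 [ 0.464  -0.2613  0.14  ] [ 0.4612 -0.2607  0.14  ]
172 277 281 [ 0.4627 -0.267   0.14  ] [ 0.4599 -0.2663  0.14  ]
180 277 282 [ 0.462  -0.2728  0.14  ] [ 0.4585 -0.272   0.14  ]
188 278 282 [ 0.4607 -0.2786  0.14  ] [ 0.4579 -0.278   0.14  ]
196 278 281 [ 0.4586 -0.2843  0.14  ] [ 0.4565 -0.2838  0.14  ]
204 278 281 [ 0.4572 -0.2902  0.14  ] [ 0.4551 -0.2897  0.14  ]
212 278 281 [ 0.4558 -0.2962  0.14  ] [ 0.4537 -0.2957  0.14  ]
[275.4519 213.8924]
[277.8375  59.3409]
```

View pics/c8.png

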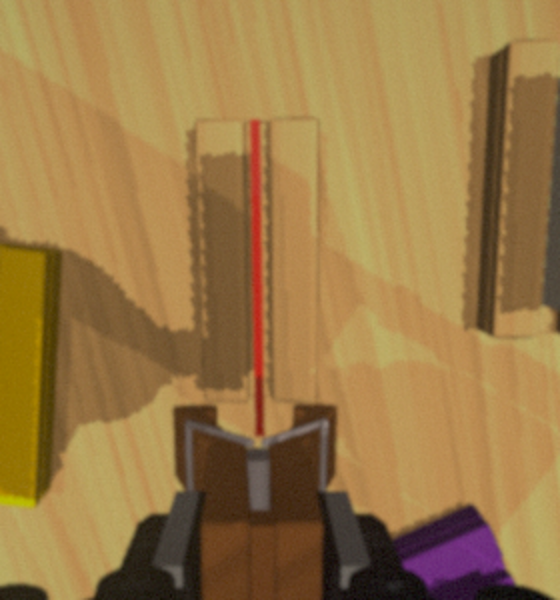

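The card's top edge runs from (279,60) to (279,217) in the wrist view. That puts its middle at (0.466,-0.246) with yaw -12.3°, and the peg sits centred in the grip. Moving above the card's middle.

```bash
python3 -c "
from h import *
print(togo((.4663,-.2446,.205),-12.3))"
```

```text
(array([ 4.39, -0.06,  0.98]), array([ 0.02, -0.03, -0.89]))
```

Request:
{"method": "jog_arm", "body": {
  "fingers": [2.0,2.0,2.0,2.0,2.0,2.0,2.0,2.0],
  "translation": [
    [0.8,0,0.2],
    [0.9,0,0.2],
    [0.9,0,0.2],
    [0.6,0,0.2],
    [0.3,0,0.1],
    [0,0,0],
    [0,0,0],
    [0,0,0]
  ],
  "rot": [
    [0,0,-0.4],
    [0,0,-0.4],
    [0,0,0],
    [0,0,0],
    [0,0,0],
    [0,0,0],
    [0,0,0],
    [0,0,0]
  ]
}}

```text
time: 11.32
tcp_pos: [0.4659, -0.2452, 0.2045]
orientation: [[0.208, 0.978, 0.0], [0.978, -0.208, 0.002], [0.002, -0.0, -1.0]]
wrist_force: [0.2, -0.5, -0.9]
width: 0.272
```

```bash
python3 -c "
from h import *
print(togo((.4663,-.2446,.205),-12.3))"
```

```text
(array([ 0.07,  0.03, -0.05]), array([-0.01, -0.11,  0.32]))
```

Request:
{"method": "jog_arm", "body": {
  "fingers": [2.0,2.0,2.0,2.0,2.0,2.0,2.0,2.0],
  "translation": [
    [0,0,0.4],
    [0,0,0.4],
    [0,0,0.4],
    [0,0,0.4],
    [0,0,0.2],
    [0,0,0.1],
    [0,0,0],
    [0,0,0]
  ],
  "rot": [
    [0,0,0.3],
    [0,0,0],
    [0,0,0],
    [0,0,0],
    [0,0,0],
    [0,0,0],
    [0,0,0],
    [0,0,0]
  ]
}}

```text
time: 11.98
tcp_pos: [0.4652, -0.2465, 0.1829]
orientation: [[0.216, 0.976, -0.001], [0.976, -0.216, 0.002], [0.002, -0.001, -1.0]]
wrist_force: [-0.2, -0.2, -0.3]
width: 0.272
```

```bash
python3 - <<'E'
from h import *
np.set_printoptions(precision=4,suppress=True)
print(togo((.4663,-.2446,.158),-12.3))
snap('wrist','w9')
s=arm.state();p=s['tcp_pos'];O=s['orientation']
im=cv2.imread('pics/w9.png').astype(int);B,G,R=im[...,0],im[...,1],im[...,2]
m=(R>100)&(R>2*G)&(R>2*B)
vs=np.where(m[:,250:310].sum(1)>1)[0];print(vs.min(),vs.max())
for v in range(vs.min(),vs.max()+1,8):
    u=np.where(m[v,250:310])[0]+250
    if len(u)>1:print(v,u.min(),u.max()+1,(O.T@(onz('w9',((u.min()+u.max()+1)/2,v+.5),.14)-p)))
E
```

```text
(array([0.2 , 0.07, 2.49]), array([-0.06, -0.11, -0.15]))
126 222
126 278 283 [0.0552 0.0005 0.043 ]
134 278 283 [0.0504 0.0005 0.043 ]
142 278 283 [0.0456 0.0005 0.043 ]
150 278 283 [0.0407 0.0005 0.043 ]
158 278 284 [0.0358 0.0008 0.043 ]
166 278 283 [0.0308 0.0005 0.043 ]
174 278 283 [0.0257 0.0005 0.043 ]
182 278 283 [0.0206 0.0005 0.043 ]
190 278 283 [0.0154 0.0005 0.043 ]
198 278 283 [0.0102 0.0005 0.0429]
206 278 283 [0.0048 0.0005 0.0429]
214 278 283 [-0.0005  0.0005  0.0429]
222 278 280 [-0.006  -0.0004  0.0429]
```

The card sits 0.5 mm from the peg's mid-plane and parallel to it. Final descent, 25 mm.

Request:
{"method": "jog_arm", "body": {
  "fingers": [2.0,2.0,2.0,2.0,2.0,2.0,2.0,2.0],
  "translation": [
    [0.1,0.05,0.3],
    [0.1,0,0.4],
    [0,0,0.4],
    [0,0,0.4],
    [0,0,0.4],
    [0,0,0.2],
    [0,0,0.1],
    [0,0,0]
  ],
  "rot": [
    [0,0,0],
    [0,0,0],
    [0,0,0],
    [0,0,0],
    [0,0,0],
    [0,0,0],
    [0,0,0],
    [0,0,0]
  ]
}}

```text
time: 12.7
tcp_pos: [0.4664, -0.2443, 0.1586]
orientation: [[0.215, 0.977, -0.0], [0.977, -0.215, 0.002], [0.002, -0.001, -1.0]]
wrist_force: [-0.1, 0.8, -0.5]
width: 0.271
```

Request:
{"method": "jog_arm", "body": {
  "fingers": [2.0,2.0,2.0,2.0,2.0,2.0,2.0,2.0],
  "translation": [
    [0,0,0],
    [0,0,0],
    [0,0,0],
    [0,0,0],
    [0,0,0],
    [0,0,0],
    [0,0,0],
    [0,0,0]
  ],
  "rot": [
    [0,0,0],
    [0,0,0],
    [0,0,0],
    [0,0,0],
    [0,0,0],
    [0,0,0],
    [0,0,0],
    [0,0,0]
  ]
}}

```text
time: 13.37
tcp_pos: [0.4668, -0.2448, 0.1595]
orientation: [[0.215, 0.977, 0.001], [0.977, -0.215, 0.001], [0.001, 0.001, -1.0]]
wrist_force: [-0.5, -1.0, -0.4]
width: 0.274
```

```bash
python3 - <<'E'
from h import *
np.set_printoptions(precision=4,suppress=True)
print(togo((.4663,-.2446,.158),-12.3))
snap('wrist','w10');snap('side','d10');snap('scene','s10')
s=arm.state();p=s['tcp_pos'];O=s['orientation']
im=cv2.imread('pics/w10.png').astype(int);B,G,R=im[...,0],im[...,1],im[...,2]
m=(R>100)&(R>2*G)&(R>2*B)
vs=np.where(m[:,250:310].sum(1)>1)[0];print(vs.min(),vs.max())
for v in range(vs.min(),vs.max()+1,16):
    u=np.where(m[v,250:310])[0]+250
    if len(u)>1:print(v,u.min(),u.max()+1,(O.T@(onz('w10',((u.min()+u.max()+1)/2,v+.5),.14)-p)))
a=cv2.resize(cv2.imread('pics/d10.png')[125:245,260:370],(400,436),interpolation=cv2.INTER_CUBIC)
b=cv2.resize(cv2.imread('pics/s10.png')[130:250,150:260],(400,436),interpolation=cv2.INTER_CUBIC)
cv2.imwrite('pics/c10.png',np.hstack([a,b]))
E
```

```text
(array([ 0.01, -0.06,  0.15]), array([ 0.04, -0.05, -0.13]))
131 222
131 276 281 [ 0.0536 -0.0006  0.0195]
147 275 281 [ 0.045  -0.0009  0.0195]
163 275 281 [ 0.0361 -0.0009  0.0195]
179 275 281 [ 0.0271 -0.0009  0.0195]
195 275 281 [ 0.0178 -0.0009  0.0195]
211 276 281 [ 0.0083 -0.0006  0.0195]
```

View pics/c10.png

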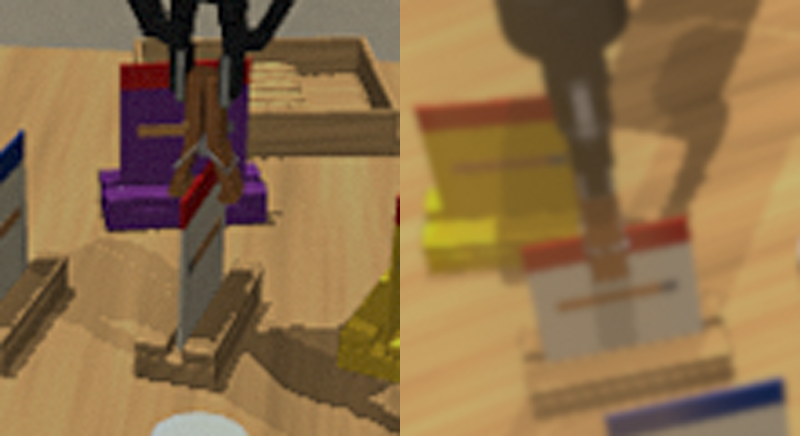

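The scene view shows the peg centred on the card: peg mid at 606, card edge mid at 605.5. The jaws straddle the edge and the card hasn't moved. Handing in.

```bash
python3 -c "
from h import *
print(arm.finish_job(), arm.state()['width'])"
```

```text
the job is handed in; nothing more can be done
the job is handed in; nothing more can be done
```

I squeezed the smaller brown peg fully open, lifted it off the tray rim and lowered it over the middle of the red-banded card's top edge. I handed the job in at about 13.5 s, still gripping the peg open at 40 N.

**Last checks before handing in:**
- **Alignment:** the card was under 1 mm from the peg's mid-plane and parallel to it to within about 1°. In the scene view the peg was centred along the edge to within about 1 mm.
- **Depth:** the card's edge is about 18 mm below the pivot, so it is about 17 mm past the lips. This rests on the arm's height reading and where the peg sat in the grip; I did not measure it directly.
- **Contact:** the wrist force was about 1 N, and I saw no sign that the card had moved.
- **Other things:** nothing was touched on purpose. I looked at them only in passing and did not measure their positions afterwards.

**Readings that disagreed:**
- **Fingertips:** in the images they sat about 35 mm behind the reported tool point at 55 mm opening, more than the description suggests. I gripped the peg about 12 mm lower to allow for that.
- **Grip width:** it read 23 mm on the squeezed handles, not 26 mm. The pictures showed the handles closed together, so I took the peg to be at its stop.

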